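Snug the adjustable wrench on the hold-down nut and tighten it

ROBOT

A 7-joint arm with a two-finger parallel gripper is mounted at the origin on a cart in front of the work surface, level with it; the furniture and walls round the work are solid. World frame = base frame: x ahead of the robot, y to its left, z up, the work surface at z = 0. Lengths are in m, angles in degrees, forces in N, time in s.
With the tool pointing down it reaches from about 0.425 to 0.875 m from the base axis. Payload 4.7 kg.
Tool frame: the origin (TCP) lies at the very end of the fingers, on their centre line; the grasp point (between the pads) lies 19 mm behind it; z points along the fingers, y is the line along which they close (so a half turn about z gives the same grasp; the last joint's range is limited). The gripper opens to 87 mm and grips with 3 to 60 N. Pads are 19 mm wide; open, the fingers measure 117 mm over their backs; the gripper's body (75 mm by 190 mm) begins 51 mm behind the grasp point.
Start: joints at [-70.468, 18.392, -4.016, 83.108, 1.295, 78.541, -3.26], TCP at [0.209, 0.616, 0.223] pointing down, gripper open.
Joint ranges: [-163.93, 163.93], [-17.29, 119.83], [-79.2, 71.16], [3.27, 140.29], [-89.18, 269.18], [5.43, 117.66], [-154.24, 154.24]. Speed limits (degrees/s): [147.25, 147.25, 180, 180, 180, 180, 180].

INTERFACE

Orientations are given as [roll, pitch, yaw] about the fixed x, y, z axes, in that order (R = Rz(yaw) Ry(pitch) Rx(roll)).
In Python, from cell import telemetry, cams, env gives the robot as it stands.
- The arm moves only by the tool arm_command, never from a script. Its argument "series" is text: rows parted by semicolons, each of 5 numbers parted by spaces: the shift along the tool's x, y, z in mm, then the turn about the tool's z in rad, then the closure in counts, from 0 (fully open) to 255 (shut). A call has 1 to 20 rows; each row shifts and turns the commanded pose from where the row before left it, along the tool's axes as they then stand; what a row does not reach is not made up. A row lasts 1/12 s, in which the tool goes at most 41.7 mm and 7.16 degrees, less where a joint would pass 70% of its speed; a pose out of reach is approached as far as the arm can. A call is refused whole if a number of a shift passes 41.7 or a number of a turn 0.125, either way. A call with a gripper value outside its range is refused whole. The fingers move at their own pace and stop on an object; "squeeze" is the grip in N (left out, the last holds). Time passes only in rows, so rows that do not move let the fingers close. It gives the time, the measured TCP pose, the force, the opening and the grip force at its end, in the units of the state.
- telemetry.get_obs(): the state, without advancing time (a new reading comes with each control period).
- cams.read_camera(name): name is "scene" or "top"; returns the picture (420x560x3 uint8, blue, green, red); there is no depth.
- cams.calibration(name): a dict with "K" (3x3 intrinsics, pixels), "origin" and "rotation" of the camera in the world. Camera axes: x right, y down, z forward; pixel columns grow to the right and rows downward; lengths in m; the calibration is good to about 2 mm. A picture is of the moment at which its call begins. calibration takes no time and is no camera call.
- env.sign_off(): hands the job in; it is judged then, once.
The state is a dict: "time_s": time; "qpos": joint angles; "joint_velocities": joint speeds; "effort": joint torques, N m; "tool_pos": TCP position; "tool_rot": TCP orientation; "force": force on the tool from outside, world axes, zero at the start; "wrist_torque": the same for the moment, N m; "grip_width": finger opening in m; "grasp_force": force on a finger pad.
Only numpy, scipy, OpenCV 4.12 (cv2) and the standard library are available. Lean on these libraries where they do the work, as an engineer would, in place of code of your own. Each camera call takes 0.05 s, during which the arm holds its last target. There are 200 camera calls.

TASK

The adjustable wrench has been laid over the hold-down nut of the blue fixture plate, but its jaw is still open. Roll the brass worm wheel with a fingertip until the jaw is snug on the nut, and only then push the wrench handle clockwise (seen from above) until the nut comes up against its stop. Work gently, never pushing on the wrench harder than about 20 N, leave the wrench lying snug on the nut, and do not disturb the loose gauges and nut on the bench.

Things in the scene. Friction and masses are not known exactly. Their poses are not given: they have to be found in the camera images.
- fixture: Dark steel base fixed to the bench, 225 x 140 mm, x = -120 to +105, y = -70 to +70 mm in its own frame; origin on the bench, on the nut's axis. On it a blue plate of that size stands on rubber feet, top 28 mm above the bench; it sinks about 1 mm per 4 N pressed down. A locating block (22 x 70 mm, two dowels, 39 mm above the plate) is fixed on it 78 mm from the nut at +x.
- nut (a joint): Angle (rad) of the hex hold-down nut, 24 mm across flats and 16 mm high, on the plate; grows as the nut is tightened (clockwise seen from above). It starts between 0 and 0.1 and has a hard stop at 0.72 (tight). It turns stiffly with about 0.3 N m, 2 N at the handle's end; at the stop the push rises sharply, and 5 to 7 N there is tight enough.
- nut_top (a point): Centre of the nut's top face, on its axis, 44 mm above the bench; the stud end stands 4 mm above it.
- wrench: Loose steel adjustable wrench, 0.3 kg, flat on the plate with its jaws round the nut. Origin on its underside, on the nut's axis when the nut sits fully in the throat; z up; jaws open to +x, handle to -x. Head x = -73 to +16 mm, 18 mm high; fixed jaw's face at y = -12.1 mm. The jaw, the worm and the handle are its parts. Turned clockwise, the handle moves toward the wrench's own +y.
- jaw: The wrench's moving jaw. Origin on the middle of its gripping face, at the underside; axes parallel to the wrench's. Its y in the wrench's frame starts at 14.7 to 13.9 mm (open) and falls to 11.9 mm, where both jaws touch the 24 mm nut. The worm holds it where it is left; only prying with more than about 10 N at the handle's end against the nut's stop forces it open.
- worm: Knurled brass worm wheel, 22 mm diameter, 18 mm wide, its axis across the handle (wrench y). Origin at its centre, 34 mm from the wrench's origin at -x, 14.5 mm above the wrench's underside. It drags with 2 to 5 N until the jaw bites; then the drag stays above 5.5 N until the fingertip slips. Its friction coefficient is about 1.
- setting_ring: Loose black and white setting ring, 58 mm across, 20 mm high, on the bench; leave it alone. Origin at the centre of its underside.
- plug_gauge: Loose plug gauge with dark grip and green band, 30 x 123 x 27 mm, lying on the bench beyond the plate; leave it alone. Origin at the centre of its underside.
- wheel_nut: Loose silver wheel nut, 30 mm across, 19 mm high, standing on the bench; leave it alone. Origin at the centre of its underside.
- handle (a point): Point on the middle of the wrench handle, 162 mm from the wrench's origin at -x, 11 mm above its underside. The handle is 22 mm wide and 12 mm thick (5 to 17 mm above the wrench's underside, so 33 to 45 mm above the bench), points beyond the plate's edge, and ends 24 mm further out in a round eye 28 mm across.
- worm_top (a point): Top of the worm, 54 mm above the bench, 7.5 mm above the head, 5 mm above the stud. Rubbing it toward the nut (wrench +x) while pressing down with 8 to 10 N closes the jaw 0.4 mm per rad, 0.36 mm per 10 mm rubbed (55 to 77 mm in several strokes, plus slip); rubbing the other way opens it.

How it is judged (in metres and radians):
On the way:
1. the jaw has been closed snugly on the nut (faces within 0.5 mm of the nut, jaw pressing on it) before the nut is turned (y of jaw in the frame of wrench below 0.0124 m and contact force between jaw and anything else above 3 N and value of joint nut below 0.25 rad), for 0.2 s.
At the end, for the whole second after the job is handed in: The nut is within 0.06 rad of its stop, the wrench's jaw is still closed on it to within 0.5 mm, and the wrench lies flat on the plate, at rest, with the nut in its throat (within 6 mm) (value of joint nut above 0.66 rad and y of jaw in the frame of wrench below 0.0124 m and horizontal distance between wrench and nut_top below 0.006 m and angle between wrench's own z axis and vertical below 0.08 rad and height (world z) of wrench below 0.034 m and linear speed of wrench below 0.02 m/s); the robot touches nothing.
It fails at once if the nut is turned on with the jaw loose (more than 0.9 mm open) (value of joint nut above 0.25 rad and y of jaw in the frame of wrench above 0.0128 m).
It fails at once if the fingers push on the wrench or its worm with more than 25 N (contact force between the fingers and wrench above 25 N).
It fails at once if a bystander is disturbed (moved more than 20 mm) (distance of any of setting_ring, plug_gauge, wheel_nut from where it was at the start of the episode above 0.02 m).
It also fails if it takes over 72 s, if anything falls off the work surface, if the arm or the gripper's body presses on something with over 40 N, if the wrist force passes 120 N, or if a joint passes its speed limit or range.

## Working session

There is one attempt and no reset: what is moved stays moved. The work goes in short steps, Python scripts to look and compute and a tool call to move; the robot and the scene stay as the last step left them, time stands still between calls to the robot, and variables do not carry over. Pictures are saved under pics/ and viewed, at most 10 in all, crops included, and the job is handed in when it is done.

Besides the shell and the picture viewer there is one more tool, called as a command line: name --argument value ..., lists and objects as JSON in quotes. arm_command: Moves the arm, as the interface text tells. Its arguments: {"type":"object","properties":{"series":{"type":"string"},"squeeze":{"type":"number"}},"required":["series"]}

```bash
mkdir -p pics; ls; python3 - <<'E'
from cell import telemetry, cams, env
import cv2
print(telemetry.get_obs())
for n in("scene","top"):
    cv2.imwrite(f"pics/{n}0.png",cams.read_camera(n)); print(n,cams.calibration(n))
E
```

```text
pics
{'time_s': 0.0, 'qpos': array([-70.46823581,  18.44071397,  -4.01617273,  83.17567686,
         1.29566987,  78.5411216 ,  -3.26124315]), 'joint_velocities': array([ 0.07412607,  0.01872268,  0.07427652,  0.00256164,  0.00634484,
       -0.05037935,  0.07610313]), 'effort': array([-1.76418282e-03, -4.91292429e+01, -4.04916890e-01, -3.12526774e+01,
       -6.40500477e-02,  4.34371771e-02,  2.00525628e-04]), 'tool_pos': array([0.20852028, 0.61505008, 0.22143608]), 'tool_rot': array([-1.79887773e+02,  6.25428197e-03,  1.61277508e+02]), 'force': array([-0.22827228,  0.29716043, -0.2803772 ]), 'wrist_torque': array([ 0.05407219, -0.03787208, -0.00868714]), 'grasp_force': 0.0, 'grip_width': 0.08714257021836169}
scene {'K': array([[437.72542637,   0.        , 270.65748329],
       [  0.        , 437.72542637, 213.22438905],
       [  0.        ,   0.        ,   1.        ]]), 'origin': array([ 0.22522133, -0.46541592,  0.62956402]), 'rotation': array([-130.78651824,   -0.8060037 ,  -29.47629724])}
top {'K': array([[394.32544163,   0.        , 278.1951498 ],
       [  0.        , 394.32544163, 209.52662243],
       [  0.        ,   0.        ,   1.        ]]), 'origin': array([0.51379474, 0.10234039, 0.9918872 ]), 'rotation': array([-178.12133676,   -0.92616038,  -89.97451722])}
```

View pics/top0.png

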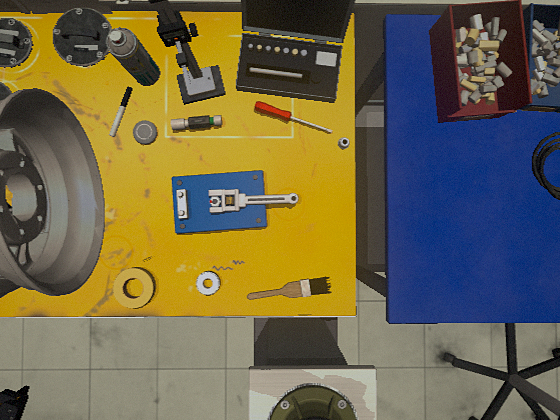

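View pics/scene0.png

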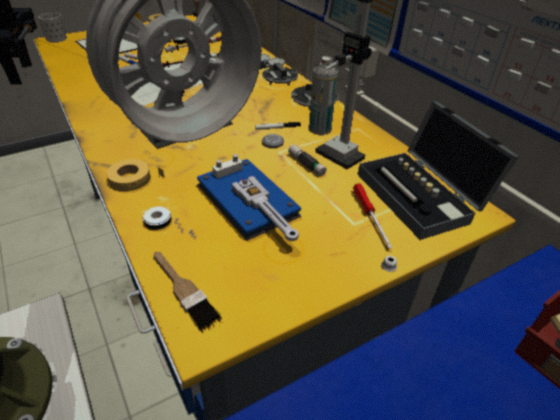

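The top view shows the blue plate at about columns 172–268, rows 170–234. The nut is near (215,201), the worm near (230,200) and the handle eye near (291,199). The ring is at (208,284), the plug gauge at (197,123) and the wheel nut at (344,143). The scene view matches this.

```bash
cat > h.py <<'E'
from cell import telemetry, cams, env
import cv2, numpy as np
from scipy.spatial.transform import Rotation as R
def cal(n):
    c=cams.calibration(n); return c["K"],c["origin"],R.from_euler("xyz",c["rotation"],degrees=True).as_matrix()
def ray(n,px,z):
    K,o,M=cal(n); d=M@np.linalg.solve(K,[px[0],px[1],1.]); return o+d*(z-o[2])/d[2]
def proj(n,p):
    K,o,M=cal(n); q=K@(M.T@(np.array(p)-o)); return q[:2]/q[2]
E
python3 - <<'E'
from h import *
a=cv2.imread("pics/top0.png"); b=cv2.imread("pics/scene0.png")
A=cv2.resize(a[165:240,165:305],None,fx=5.7,fy=5.7,interpolation=cv2.INTER_CUBIC)[:,:800]
cv2.imwrite("pics/topc.png",A)
B=cv2.resize(b[150:250,190:310],None,fx=6,fy=6,interpolation=cv2.INTER_CUBIC)
cv2.imwrite("pics/scenec.png",B)
# plate mask
hsv=cv2.cvtColor(a,cv2.COLOR_BGR2HSV)
m=cv2.inRange(hsv,(95,90,40),(125,255,255)); m[:,300:]=0; m[:160]=0;m[250:]=0
cs=cv2.findContours(m,0,2)[0]; c=max(cs,key=cv2.contourArea); c=cv2.convexHull(c)
r=cv2.minAreaRect(c); print(r)
bx=cv2.boxPoints(r); P=np.array([ray("top",p,.028) for p in bx]); print(P, np.linalg.norm(np.diff(P,axis=0),axis=1))
for nm,p,z in(("nut",(215,201),.048),("worm",(230,200),.054),("eye",(291,199),.045)): print(nm,ray("top",p,z))
E
```

```text
((218.70260620117188, 201.48500061035156), (56.6965217590332, 91.37928009033203), 85.76361083984375)
[[0.62564237 0.34850469 0.028     ]
 [0.64277031 0.12611452 0.028     ]
 [0.50422382 0.11564858 0.028     ]
 [0.48776503 0.33708192 0.028     ]] [0.22304877 0.13894123 0.22204418]
nut [0.56501452 0.23820942 0.048     ]
worm [0.56711625 0.2017884  0.054     ]
eye [0.57023753 0.05624233 0.045     ]
```

View pics/topc.png

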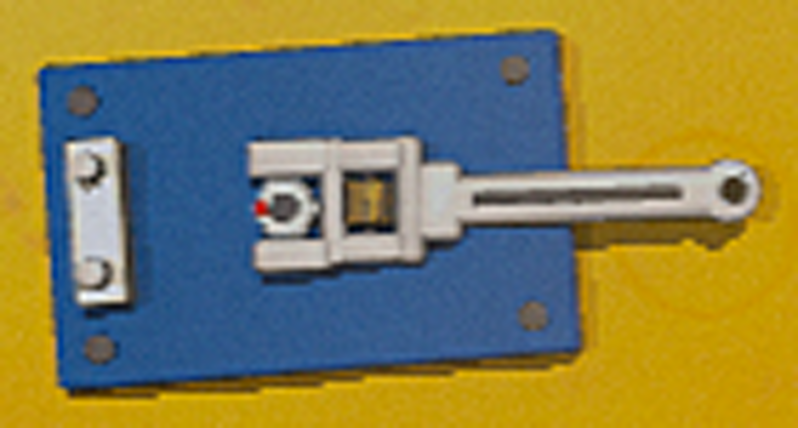

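View pics/scenec.png

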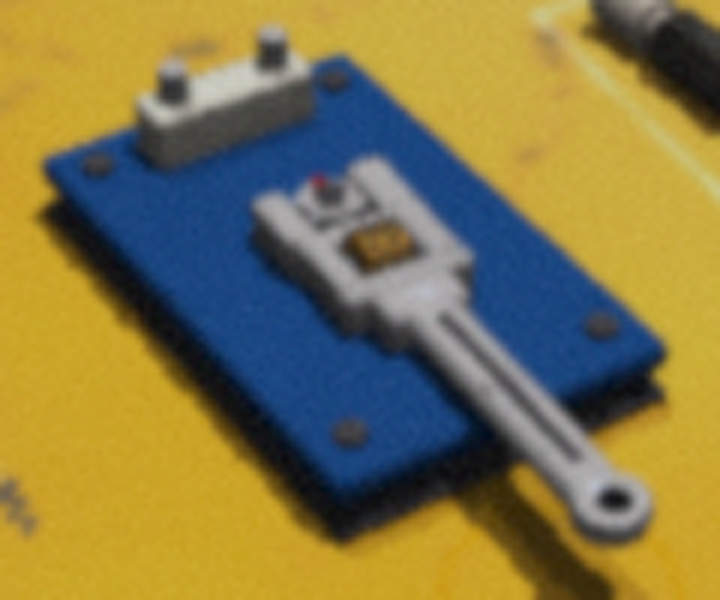

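The top crop puts the stud at crop (287,208), the worm at (367,201) and the eye at (737,188). The handle points in world −y and overhangs the plate. The scene crop agrees, and the worm sits in its window behind the nut.

```bash
python3 - <<'E'
from h import *
f=lambda p:(165+(p[0]+.5)/5.7-.5,165+(p[1]+.5)/5.7-.5)
stud=ray("top",f((287,208)),.048);worm=ray("top",f((367,201)),.054);eye=ray("top",f((737,188)),.045)
print(stud,worm,eye)
for p in(worm,eye):
    d=stud-p;print("dist",np.linalg.norm(d[:2]),"dir",np.degrees(np.arctan2(d[1],d[0])))
g=lambda p:(190+p[0]/6-.42,150+p[1]/6-.42)
for p,z in(((328,188),.048),((383,238),.053),((614,498),.045)): print("scene",ray("scene",g(p),z))
for p in((60,290),(103,190)): print("rim",ray("top",p,0.1))
hsv=cv2.cvtColor(cv2.imread("pics/top0.png"),cv2.COLOR_BGR2HSV)
E
```

```text
[0.56482535 0.23835479 0.048     ] [0.56746788 0.20422519 0.054     ] [0.57369354 0.0492896  0.045     ]
dist 0.03423174235025422 dir 94.42737720495819
dist 0.1892730529320754 dir 92.68551641552162
scene [0.56657669 0.24111576 0.048     ]
scene [0.56740791 0.19889703 0.053     ]
scene [0.57378546 0.05044569 0.045     ]
rim [0.36315757 0.57415686 0.1       ]
rim [0.58664904 0.48233504 0.1       ]
```

arm_command --series "-10 -10 0 0 255;-20 -20 0 0 255;-20 -20 0 0 255;-20 -20 0 0 255;-20 -20 0 0 255;-20 -20 0 0 255;-20 -20 0 0 255;-20 -20 0 0 255;-20 -20 0 0 255;-20 -20 0 0 255;-20 -20 0 0 255;-20 -20 0 0 255;-20 -20 0 0 255;-20 -20 0 0 255;-20 -20 0 0 255;-17 -23 0 0 255;0 0 0 -0.0934 255;0 0 0 -0.0934 255;0 0 0 -0.0934 255;0 0 0 -0.0934 255" --squeeze 20

```text
time_s: 1.77
tool_pos: [0.3988, 0.2202, 0.2223]
tool_rot: [-180.0, -0.0, -177.1]
force: [-0.0, -1.1, -0.1]
grip_width: 0.0001
grasp_force: 0.0
```

arm_command --series "-16.7 -3.6 5 0 255;-16.7 -3.6 12 0 255;-16.7 -3.6 14 0 255;-16.7 -3.6 16 0 255;-16.7 -3.6 16 0 255;-16.7 -3.6 16 0 255;-16.7 -3.5 16 0 255;-16.7 -3.5 16 0 255;-16.7 -3.5 16 0 255;-16.7 -3.4 16 0 255;0 0 3 0 255;0 0 0 0 255"

```text
time_s: 2.77
tool_pos: [0.5663, 0.192, 0.0746]
tool_rot: [-179.9, -0.2, -177.4]
force: [-0.7, -0.6, 0.3]
grip_width: 0.0005
grasp_force: 0.0
```

```bash
python3 - <<'E'
from h import *
o=telemetry.get_obs();print(o["tool_pos"],o["force"],proj("scene",o["tool_pos"]))
b=cams.read_camera("scene")
cv2.imwrite("pics/s1.png",cv2.resize(b[130:250,180:320],None,fx=5,fy=5,interpolation=cv2.INTER_CUBIC))
E
```

```text
[0.56632675 0.19201564 0.07462613] [-0.65148593 -0.59385875  0.27690592] [254.3615485  183.01813507]
```

View pics/s1.png

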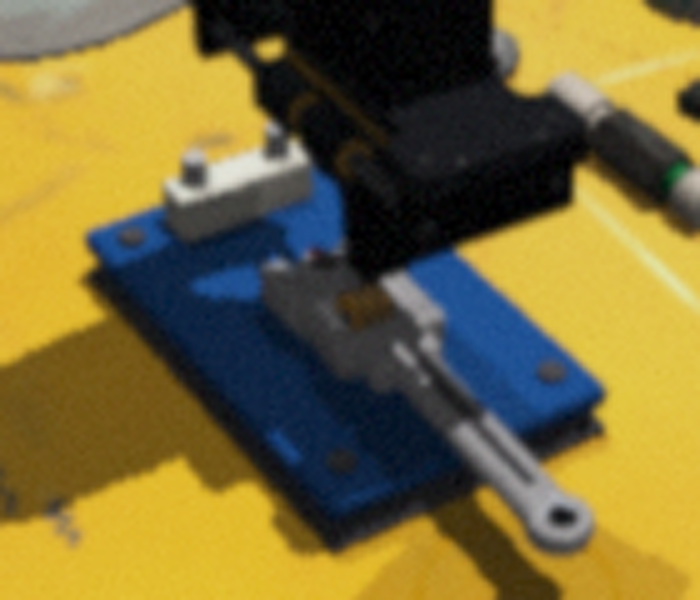

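The closed fingertips are at crop pixel (370,270), just above the worm at (365,305), as the projection predicts. I'll descend now.

arm_command --series "0 0 6 0 255;0 0 6 0 255;0 0 5 0 255;0 0 1 0 255;0 0 1 0 255;0 0 1 0 255;0 0 1 0 255;0 0 1 0 255;0 0 0 0 255;0 0 0 0 255"

```text
time_s: 3.65
tool_pos: [0.5675, 0.193, 0.0546]
tool_rot: [180.0, 0.0, -177.3]
force: [-0.5, -0.6, 0.1]
grip_width: 0.0004
grasp_force: 0.0
```

arm_command --series "0 0 0.5 0 255;0 0 0.5 0 255;0 0 0.5 0 255;0 0 0.5 0 255;0 0 0.5 0 255;0 0 0 0 255;0 0 0 0 255"

```text
time_s: 4.23
tool_pos: [0.5676, 0.1931, 0.0525]
tool_rot: [180.0, 0.0, -177.3]
force: [-1.3, 0.4, 3.6]
grip_width: 0.0004
grasp_force: 1.8
```

arm_command --series "0 0 0.7 0 255;0 0 0.7 0 255;0 0 0 0 255;0 1 0 0 255;0 1.5 0 0 255;0 1.5 0 0 255;0 1.5 0 0 255;0 1.5 0 0 255"

```text
time_s: 4.9
tool_pos: [0.568, 0.196, 0.0514]
tool_rot: [-179.7, 0.0, -177.4]
force: [-2.0, -7.2, 8.2]
grip_width: 0.0006
grasp_force: 4.9
```

arm_command --series "0 1.5 0 0 255;0 1.5 0 0 255;0 1.5 0 0 255;0 1.5 0 0 255"

```text
time_s: 5.23
tool_pos: [0.5678, 0.2025, 0.0516]
tool_rot: [-179.8, 0.0, -177.5]
force: [-2.1, -5.5, 9.2]
grip_width: 0.0005
grasp_force: 4.6
```

arm_command --series "0 1.5 0 0 255;0 1.5 0 0 255;0 1.5 0 0 255;0 1.5 0 0 255;0 0 0 0 255"

```text
time_s: 5.65
tool_pos: [0.5675, 0.2094, 0.0517]
tool_rot: [-179.8, 0.1, -177.4]
force: [-1.6, -5.1, 8.9]
grip_width: 0.0004
grasp_force: 4.5
```

arm_command --series "0 1.5 0 0 255;0 1.5 0 0 255;0 0 0 0 255;0 0 -3 0 255;0 0 -3 0 255;0 -8 0 0 255;0 -8 0 0 255;0 -8 0 0 255;0 0 0 0 255;0 0 3 0 255;0 0 1.5 0 255;0 0 1 0 255;0 0 0.5 0 255;0 0 0 0 255;0 1.5 0 0 255;0 1.5 0 0 255;0 1.5 0 0 255;0 1.5 0 0 255;0 1.5 0 0 255;0 1.5 0 0 255"

```text
time_s: 7.32
tool_pos: [0.5674, 0.1952, 0.0511]
tool_rot: [-179.7, -0.1, -177.5]
force: [-3.8, -8.2, 9.3]
grip_width: 0.0003
grasp_force: 5.5
```

arm_command --series "0 1.5 0 0 255;0 1.5 0 0 255;0 1.5 0 0 255;0 1.5 0 0 255;0 1.5 0 0 255;0 1.5 0 0 255"

```text
time_s: 7.82
tool_pos: [0.567, 0.2069, 0.0516]
tool_rot: [-179.9, -0.0, -177.4]
force: [-2.1, -6.5, 10.1]
grip_width: 0.0004
grasp_force: 4.6
```

arm_command --series "0 1.5 0 0 255;0 1.5 0 0 255;0 1.5 0 0 255;0 1.5 0 0 255;0 0 0 0 255"

```text
time_s: 8.23
tool_pos: [0.5668, 0.2141, 0.0515]
tool_rot: [-179.9, 0.0, -177.3]
force: [-1.1, -3.6, 6.8]
grip_width: 0.0007
grasp_force: 2.8
```

arm_command --series "0 0 -3 0 255;0 0 -3 0 255;0 -8 0 0 255;0 -8 0 0 255;0 -8 0 0 255;0 0 0 0 255;0 0 3 0 255;0 0 1.5 0 255;0 0 1 0 255;0 0 0.5 0 255;0 0 0 0 255;0 1.5 0 0 255;0 1.5 0 0 255;0 1.5 0 0 255;0 1.5 0 0 255;0 1.5 0 0 255;0 1.5 0 0 255;0 1.5 0 0 255;0 1.5 0 0 255"

```text
time_s: 9.82
tool_pos: [0.5673, 0.1994, 0.0513]
tool_rot: [-179.8, -0.0, -177.4]
force: [-3.6, -7.5, 9.2]
grip_width: 0.0004
grasp_force: 5.0
```

arm_command --series "0 1.5 0 0 255;0 1.5 0 0 255;0 1.5 0 0 255;0 1.5 0 0 255"

```text
time_s: 10.15
tool_pos: [0.5669, 0.2067, 0.0516]
tool_rot: [-179.9, -0.0, -177.4]
force: [-3.1, -5.9, 10.5]
grip_width: 0.0004
grasp_force: 4.7
```

arm_command --series "0 1.5 0 0 255;0 1.5 0 0 255;0 1.5 0 0 255;0 1.5 0 0 255;0 0 0 0 255"

```text
time_s: 10.57
tool_pos: [0.5667, 0.2138, 0.0514]
tool_rot: [-179.9, 0.0, -177.3]
force: [-1.7, -4.4, 6.6]
grip_width: 0.0007
grasp_force: 3.0
```

arm_command --series "0 0 -3 0 255;0 0 -3 0 255;0 -8 0 0 255;0 -8 0 0 255;0 -8 0 0 255;0 0 0 0 255;0 0 3 0 255;0 0 1.5 0 255;0 0 1 0 255;0 0 0.5 0 255;0 0 0 0 255;0 1.5 0 0 255;0 1.5 0 0 255;0 1.5 0 0 255;0 1.5 0 0 255;0 1.5 0 0 255;0 1.5 0 0 255;0 1.5 0 0 255;0 1.5 0 0 255"

```text
time_s: 12.15
tool_pos: [0.5673, 0.1986, 0.0512]
tool_rot: [-179.7, -0.1, -177.5]
force: [-3.0, -8.6, 9.1]
grip_width: 0.0011
grasp_force: 5.3
```

arm_command --series "0 1.5 0 0 255;0 1.5 0 0 255;0 1.5 0 0 255;0 1.5 0 0 255"

```text
time_s: 12.48
tool_pos: [0.5669, 0.206, 0.0515]
tool_rot: [-179.8, -0.1, -177.4]
force: [-3.4, -7.5, 9.7]
grip_width: 0.0004
grasp_force: 4.7
```

arm_command --series "0 1.5 0 0 255;0 1.5 0 0 255;0 1.5 0 0 255;0 0 0 0 255"

```text
time_s: 12.82
tool_pos: [0.5669, 0.209, 0.0515]
tool_rot: [-179.7, -0.1, -177.4]
force: [-2.6, -10.4, 9.9]
grip_width: 0.0007
grasp_force: 4.9
```

arm_command --series "0 1 0 0 255;0 0 0 0 255;0 0 0 0 255;0 0 0 0 255"

```text
time_s: 13.15
tool_pos: [0.5671, 0.2099, 0.0515]
tool_rot: [-179.7, -0.0, -177.5]
force: [-2.1, -10.3, 9.4]
grip_width: 0.0005
grasp_force: 4.8
```

arm_command --series "0 0 -3 0 255;0 0 -3 0 255;0 -8 0 0 255;0 -8 0 0 255;0 -6 0 0 255;0 0 0 0 255;0 0 3 0 255;0 0 1.5 0 255;0 0 1 0 255;0 0 0.5 0 255;0 0 0 0 255;0 1.5 0 0 255;0 1.5 0 0 255;0 1.5 0 0 255;0 1.5 0 0 255;0 1 0 0 255;0 1 0 0 255;0 0 0 0 255"

```text
time_s: 14.65
tool_pos: [0.5676, 0.1931, 0.0507]
tool_rot: [-179.5, -0.1, -177.5]
force: [-0.6, -13.8, 6.6]
grip_width: 0.0006
grasp_force: 5.7
```

arm_command --series "0 1 0 0 255;0 1 0 0 255;0 1 0 0 255;0 0 0 0 255"

```text
time_s: 14.98
tool_pos: [0.5676, 0.1933, 0.0505]
tool_rot: [-179.3, -0.1, -177.6]
force: [-1.4, -17.5, 7.8]
grip_width: 0.0007
grasp_force: 6.8
```

The drag rose past 10 N and the tool stalled, so the jaw has bitten. I'll lift off and move to the far side of the handle.

arm_command --series "0 -6 0 0 255;0 -4 -3 0 255;0 0 -10 0 255;0 0 -15 0 255;0 0 -10 0 255;-8 -22 0 0 255;-8 -22 0 0 255;-8 -22 0 0 255;-7 -22 0 0 255;0 -21 0 0 255;0 0 0 0 255;0 0 0 0 255"

```text
time_s: 15.98
tool_pos: [0.6039, 0.0855, 0.0893]
tool_rot: [180.0, 0.0, -177.4]
force: [0.2, 1.4, -0.5]
grip_width: -0.0
grasp_force: 0.0
```

```bash
python3 - <<'E'
from h import *
o=telemetry.get_obs();print(o["tool_pos"],o["force"],o["qpos"],proj("top",o["tool_pos"]))
b=cams.read_camera("top");c=cams.read_camera("scene")
A=cv2.resize(b[165:240,165:305],None,fx=5,fy=5,interpolation=cv2.INTER_CUBIC)
B=cv2.resize(c[170:250,190:330],None,fx=2.5*2,fy=5,interpolation=cv2.INTER_CUBIC)
cv2.imwrite("pics/t2.png",cv2.resize(np.vstack([A,B]),None,fx=.77,fy=.77,interpolation=cv2.INTER_AREA))
E
```

```text
[0.60388636 0.08546173 0.08925955] [ 0.18796127  1.38417369 -0.45306807] [-30.72991453  20.02363221  24.41792513  98.89293723  -9.16551029
  62.99775596  89.12040466] [279.20860497 183.19919509]
```

View pics/t2.png

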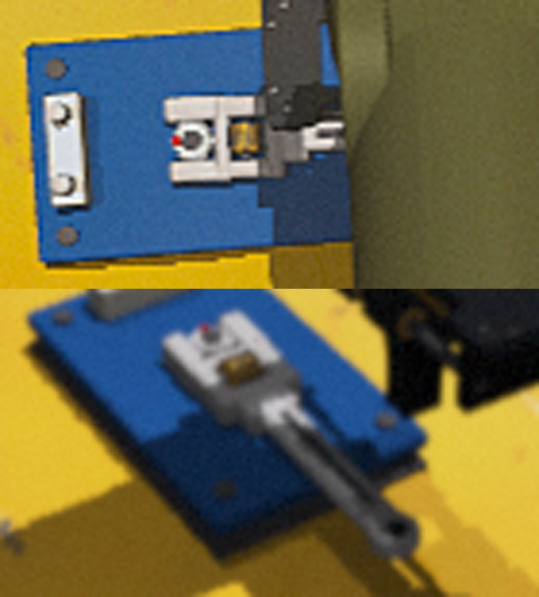

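The view shows the wrench still on the nut. The handle end is clear of the plate, and the fingertips are above the handle's far side, at about (400,400) in the lower half. I'll lower beside the handle.

arm_command --series "0 0 8 0 255;0 0 12 0 255;0 0 12 0 255;0 0 10 0 255;0 0 6 0 255;0 0 4 0 255;0 0 0 0 255;2 0 0 0 255;2 0 0 0 255;1 0 0 0 255;1 0 0 0 255;1 0 0 0 255;0 0 0 0 255"

```text
time_s: 17.17
tool_pos: [0.5964, 0.0858, 0.037]
tool_rot: [180.0, 0.0, -177.3]
force: [-0.6, -0.8, 0.1]
grip_width: 0.0006
grasp_force: 0.0
```

arm_command --series "1 0 0 0 255;1 0 0 0 255;1 0 0 0 255;1 0 0 0 255;1 0 0 0 255;1 0 0 0 255;0 0 0 0 255"

```text
time_s: 17.75
tool_pos: [0.5909, 0.0853, 0.0369]
tool_rot: [-180.0, 0.1, -177.3]
force: [2.8, -1.8, 0.2]
grip_width: 0.0002
grasp_force: 1.4
```

arm_command --series "2 -0.3 0 0.015 255;3 -0.4 0 0.02 255;3 -0.4 0 0.02 255;3 -0.4 0 0.02 255;3 -0.4 0 0.02 255;3 -0.4 0 0.02 255"

```text
time_s: 18.25
tool_pos: [0.5732, 0.0832, 0.0368]
tool_rot: [180.0, 0.0, 176.0]
force: [3.2, -0.2, 0.0]
grip_width: 0.0005
grasp_force: 1.5
```

arm_command --series "3.1 -0.4 0 0.02 255;3.1 -0.4 0 0.02 255;3.1 -0.4 0 0.02 255;3.1 -0.4 0 0.02 255;3.1 -0.4 0 0.02 255;3.1 -0.4 0 0.02 255"

```text
time_s: 18.75
tool_pos: [0.5545, 0.0832, 0.0367]
tool_rot: [180.0, 0.0, 169.1]
force: [3.6, 1.2, -0.2]
grip_width: 0.0001
grasp_force: 1.6
```

arm_command --series "3.1 -0.4 0 0.02 255;3.1 -0.4 0 0.02 255;3.1 -0.4 0 0.02 255;3.1 -0.4 0 0.02 255;3.1 -0.4 0 0.02 255;3.1 -0.4 0 0.02 255;3.1 -0.4 0 0.02 255;3.1 -0.4 0 0.02 255"

```text
time_s: 19.42
tool_pos: [0.5298, 0.0864, 0.0367]
tool_rot: [180.0, 0.0, 159.9]
force: [3.8, 0.2, 0.4]
grip_width: 0.0003
grasp_force: 1.5
```

arm_command --series "3.1 -0.4 0 0.02 255;3.1 -0.4 0 0.02 255;3.1 -0.4 0 0.02 255;3.1 -0.4 0 0.02 255"

```text
time_s: 19.75
tool_pos: [0.5176, 0.0893, 0.0367]
tool_rot: [-180.0, 0.0, 155.3]
force: [3.0, 1.4, 0.3]
grip_width: 0.0004
grasp_force: 1.5
```

arm_command --series "2.3 -0.3 0 0.015 255;2.3 -0.3 0 0.015 255;2.3 -0.3 0 0.015 255;2.3 -0.3 0 0.015 255"

```text
time_s: 20.08
tool_pos: [0.5089, 0.0922, 0.0367]
tool_rot: [-180.0, 0.0, 151.9]
force: [2.9, 0.9, 0.1]
grip_width: 0.0001
grasp_force: 1.5
```

arm_command --series "1.6 -0.2 0 0.01 255;1.6 -0.2 0 0.01 255;1.6 -0.2 0 0.01 255;1.6 -0.2 0 0.01 255;1.6 -0.2 0 0.01 255"

```text
time_s: 20.5
tool_pos: [0.5015, 0.0952, 0.0367]
tool_rot: [-180.0, 0.0, 149.1]
force: [3.8, 0.2, -0.0]
grip_width: 0.0002
grasp_force: 1.5
```

arm_command --series "1.6 -0.2 0 0.01 255;1.6 -0.2 0 0.01 255;1.6 -0.2 0 0.01 255"

```text
time_s: 20.75
tool_pos: [0.4971, 0.0973, 0.0367]
tool_rot: [180.0, 0.0, 147.4]
force: [4.1, -0.0, -0.2]
grip_width: 0.0005
grasp_force: 1.5
```

arm_command --series "1.6 -0.2 0 0.01 255;1.6 -0.2 0 0.01 255;0 0 0 0 255"

```text
time_s: 21.0
tool_pos: [0.4939, 0.0988, 0.0366]
tool_rot: [-180.0, -0.0, 146.3]
force: [3.1, -0.2, -0.3]
grip_width: 0.0003
grasp_force: 1.1
```

arm_command --series "1.6 -0.2 0 0.01 255;1.6 -0.2 0 0.01 255;0 0 0 0 255"

```text
time_s: 21.25
tool_pos: [0.491, 0.1001, 0.0366]
tool_rot: [-180.0, -0.0, 145.1]
force: [4.0, -1.3, 0.5]
grip_width: 0.0007
grasp_force: 1.1
```

arm_command --series "1.2 -0.2 0 0.008 255;1.2 -0.2 0 0.008 255;0 0 0 0 255"

```text
time_s: 21.5
tool_pos: [0.4893, 0.1009, 0.0367]
tool_rot: [180.0, 0.0, 144.2]
force: [3.9, -0.8, -0.3]
grip_width: 0.0004
grasp_force: 1.7
```

arm_command --series "1.2 -0.2 0 0.008 255;1.2 -0.2 0 0.008 255;0 0 0 0 255"

```text
time_s: 21.75
tool_pos: [0.4872, 0.102, 0.0367]
tool_rot: [180.0, 0.0, 143.3]
force: [4.1, -2.2, -0.5]
grip_width: 0.0004
grasp_force: 2.3
```

arm_command --series "1 -0.1 0 0.006 255;1 -0.1 0 0.006 255;0 0 0 0 255"

```text
time_s: 22.0
tool_pos: [0.4855, 0.103, 0.0367]
tool_rot: [-180.0, 0.0, 142.6]
force: [3.8, -2.8, 1.2]
grip_width: 0.0007
grasp_force: 2.4
```

arm_command --series "0.7 -0.1 0 0.004 255;0 0 0 0 255;0 0 0 0 255"

```text
time_s: 22.25
tool_pos: [0.485, 0.1032, 0.0367]
tool_rot: [180.0, 0.0, 142.4]
force: [5.2, -2.7, 0.0]
grip_width: 0.0008
grasp_force: 2.6
```

arm_command --series "0.8 -0.1 0 0.004 255;0 0 0 0 255;0 0 0 0 255;0 0 0 0 255"

```text
time_s: 22.58
tool_pos: [0.4846, 0.1035, 0.0368]
tool_rot: [180.0, 0.1, 142.2]
force: [5.3, -2.0, 0.4]
grip_width: 0.0006
grasp_force: 2.9
```

```bash
python3 - <<'E'
from h import *
F=[]
for i in range(5):
    b=cams.read_camera("top" if i==4 else "scene"); o=telemetry.get_obs();F.append(o["force"])
    if i==3: c=b
F=np.mean(F,0);y=np.radians(o["tool_rot"][2]);print(o["tool_pos"],o["tool_rot"],F,"push",-F[:2]@[np.cos(y),np.sin(y)])
A=cv2.resize(b[160:245,165:305],None,fx=5,fy=5,interpolation=cv2.INTER_CUBIC)
B=cv2.resize(c[165:250,190:330],None,fx=5,fy=5,interpolation=cv2.INTER_CUBIC)
cv2.imwrite("pics/t3.png",cv2.resize(np.vstack([A,B]),None,fx=.7,fy=.7,interpolation=cv2.INTER_AREA))
E
```

```text
[0.48460662 0.10348639 0.0368046 ] [1.79984109e+02 6.87610951e-02 1.42160965e+02] [ 5.2098646  -2.60734854 -0.3055337 ] push 5.713889745299568
```

View pics/t3.png

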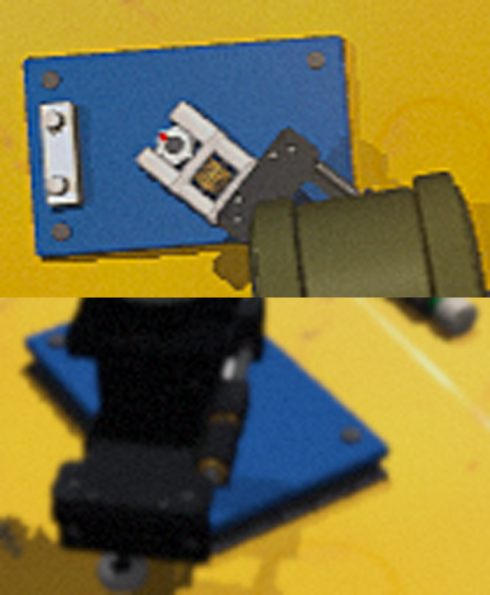

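The wrench has turned about 40° and is still on the nut, with the red nut mark now at about (163,137) in the upper half. I'll measure how far the mark has turned.

```bash
python3 - <<'E'
from h import *
a=cv2.imread("pics/top0.png"); b=cams.read_camera("top")
N=np.array([.5655,.239])
for im in(a,b):
    w=im[185:220,200:235].astype(float); r=np.clip(w[...,2]-np.maximum(w[...,1],w[...,0])-50,0,None)
    v,u=np.mgrid[185:220,200:235]; px=((u*r).sum()/r.sum(),(v*r).sum()/r.sum())
    p=ray("top",px,.044)[:2]
    for n in(N,N+[-.0012,0],N+[0,.0015],N+[0,-.0015]):
        d=p-n; print(np.round(px,2),np.round(p,4),np.hypot(*d),np.degrees(np.arctan2(d[1],d[0])))
E
```

```text
[210.38 201.01] [0.5652 0.2499] 0.010864304432506251 91.64268322421418
[210.38 201.01] [0.5652 0.2499] 0.010896130328375076 85.32243422834719
[210.38 201.01] [0.5652 0.2499] 0.009365019593324902 91.90575752087415
[210.38 201.01] [0.5652 0.2499] 0.012363762761432728 91.4434160350671
[211.34 198.59] [0.571  0.2476] 0.010198894697534482 57.26526149886341
[211.34 198.59] [0.571  0.2476] 0.0108946587426667 51.94902725010407
[211.34 198.59] [0.571  0.2476] 0.008973853136828792 52.079351849023595
[211.34 198.59] [0.571  0.2476] 0.011489337055784464 61.31360370936383
```

arm_command --series "0.8 -0.1 0 0.003 255;0 0 0 0 255;0 0 0 0 255;0 0 0 0 255"

```text
time_s: 23.22
tool_pos: [0.4839, 0.1038, 0.0368]
tool_rot: [180.0, 0.1, 142.0]
force: [5.7, -2.3, 0.5]
grip_width: 0.0006
grasp_force: 2.9
```

arm_command --series "0.8 -0.1 0 0.003 255;0 0 0 0 255;0 0 0 0 255;0 0 0 0 255"

```text
time_s: 23.55
tool_pos: [0.4831, 0.1044, 0.0368]
tool_rot: [180.0, 0.1, 141.8]
force: [5.4, -1.6, 0.1]
grip_width: 0.0004
grasp_force: 2.7
```

arm_command --series "0.8 -0.1 0 0.003 255;0 0 0 0 255;0 0 0 0 255;0 0 0 0 255"

```text
time_s: 23.88
tool_pos: [0.4826, 0.1048, 0.0368]
tool_rot: [180.0, 0.1, 141.6]
force: [3.8, -2.8, 0.1]
grip_width: 0.0007
grasp_force: 2.9
```

arm_command --series "0.8 -0.1 0 0.005 255;0.8 -0.1 0 0.005 255;0 0 0 0 255;0 0 0 0 255;0 0 0 0 255"

```text
time_s: 24.3
tool_pos: [0.4813, 0.1057, 0.0369]
tool_rot: [180.0, 0.1, 141.1]
force: [6.3, -2.0, -0.5]
grip_width: 0.0003
grasp_force: 2.9
```

arm_command --series "0.8 -0.1 0 0.005 255;0.8 -0.1 0 0.005 255;0 0 0 0 255;0 0 0 0 255;0 0 0 0 255"

```text
time_s: 24.72
tool_pos: [0.4804, 0.1062, 0.0369]
tool_rot: [179.9, 0.1, 140.5]
force: [5.8, -3.1, -0.2]
grip_width: 0.0004
grasp_force: 3.4
```

arm_command --series "0.8 -0.1 0 0.005 255;0.8 -0.1 0 0.005 255;0 0 0 0 255;0 0 0 0 255;0 0 0 0 255"

```text
time_s: 25.13
tool_pos: [0.479, 0.1071, 0.037]
tool_rot: [179.9, 0.1, 139.9]
force: [6.3, -3.6, -0.6]
grip_width: 0.0006
grasp_force: 3.4
```

```bash
python3 - <<'E'
from h import *
F=[];P=[]
for i in range(10):
    b=cams.read_camera("top"); o=telemetry.get_obs();F.append(o["force"]);
    w=b[185:220,200:235].astype(float); r=np.clip(w[...,2]-np.maximum(w[...,1],w[...,0])-50,0,None)
    v,u=np.mgrid[185:220,200:235]; P.append(((u*r).sum()/r.sum(),(v*r).sum()/r.sum()))
px=np.mean(P,0);p=ray("top",px,.044)[:2];d=p-[.5655,.239]
F=np.mean(F,0);y=np.radians(o["tool_rot"][2]);print(o["time_s"],o["tool_pos"],F,"push",-F[:2]@[np.cos(y),np.sin(y)])
print(px,p,np.degrees(np.arctan2(d[1],d[0])))
# wrench direction: stud & worm
hsv=cv2.cvtColor(b,cv2.COLOR_BGR2HSV)
def wc(im):
    h=cv2.cvtColor(im,cv2.COLOR_BGR2HSV);m=cv2.inRange(h,(10,110,50),(28,255,220));m[:195-8]=0;m[225:]=0;m[:,:216]=0;m[:,240:]=0
    q=np.argwhere(m);return q.mean(0)[::-1],len(q)
for im in(cv2.imread("pics/top0.png"),b):
    q,n=wc(im);w=ray("top",q,.053)[:2];e=np.array([.5655,.239])-w;print("worm",q,n,w,np.hypot(*e),np.degrees(np.arctan2(e[1],e[0])))
E
```

```text
25.6333 [0.4789708  0.10704456 0.03694282] [ 6.82051292 -3.14271436 -0.47345941] push 7.241819130958267
[211.52472494 198.78677643] [0.5705411  0.24713911] 58.227243112951186
worm [228.69565217 199.76086957] 46 [0.56773868 0.20499518] 0.03407843254082588 93.76658524406974
worm [226.0877193  211.50877193] 57 [0.53976648 0.21105547] 0.037988297896502314 47.35868951898134
```

The nut mark has stopped moving while the push rose to 7.2 N, so the nut is against its stop. I'll release, retreat and check how the wrench is seated.

arm_command --series "-2 0 0 0 255;-3 0 0 0 255;-5 0 0 0 255;-8 0 0 0 255;-8 0 0 0 255;0 0 -15 0 255;0 0 -25 0 255;0 0 -30 0 255;0 -30 -30 0 255;0 -35 -10 0 255;0 -35 0 0 255;0 -35 0 0 255;0 -35 0 0 255;0 -25 0 0 255;0 0 0 0 255"

```text
time_s: 26.88
tool_pos: [0.3689, -0.0615, 0.145]
tool_rot: [-179.8, -0.2, 139.6]
force: [0.1, 0.5, 0.5]
grip_width: 0.0002
grasp_force: 0.0
```

```bash
python3 - <<'E'
from h import *
print(telemetry.get_obs()["tool_pos"])
b=cams.read_camera("top");c=cams.read_camera("scene");cv2.imwrite("pics/tr.png",b)
A=cv2.resize(b[175:245,185:285],None,fx=6,fy=6,interpolation=cv2.INTER_CUBIC)
cv2.imwrite("pics/t4.png",A);cv2.imwrite("pics/sr.png",c)
E
```

```text
[ 0.36893512 -0.06149717  0.14496502]
```

View pics/t4.png

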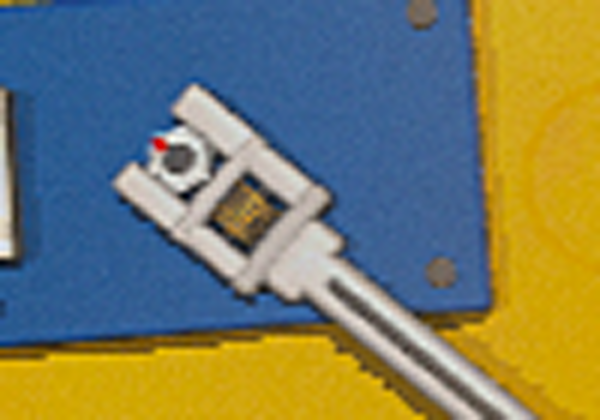

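The wrench lies on the nut at about (179,157), with the worm at (248,212) and the handle at roughly 40° in the image. As a check that the jaw is still tight, I'll give the worm one short stroke, which also seats the wrench.

```bash
python3 - <<'E'
from h import *
print(ray("top",(226.0,209.9),.054),ray("top",(185+179/6-.42,175+157/6-.42),.048))
print(ray("top",(185+330/6-.42,175+285/6-.42),.045),ray("top",(185+480/6-.42,175+410/6-.42),.045))
E
```

```text
[0.5435607  0.21116581 0.054     ] [0.56561908 0.23961201 0.048     ]
[0.51467237 0.17959024 0.045     ] [0.46483145 0.11962247 0.045     ]
```

arm_command --series "3 25 0 -0.028 255;4 36 0 0 255;4 36 0 0 255;4 36 0 0 255;4 36 0 0 255;4 36 0 0 255;4 36 5 0 255;4 36 15 0 255;4 30 20 0 255;0 8 20 0 255;0 0 10 0 255;0 0 0 0 255;0 0 0 0 255"

```text
time_s: 28.07
tool_pos: [0.5411, 0.2095, 0.0756]
tool_rot: [-179.9, -0.0, 141.5]
force: [0.7, -0.0, 0.4]
grip_width: 0.0006
grasp_force: 0.0
```

arm_command --series "0 -4 6 0 255;0 0 6 0 255;0 0 5 0 255;0 0 3 0 255;0 0 1 0 255;0 0 1 0 255;0 0 0.7 0 255;0 0 0.7 0 255;0 0 0 0 255;0 0 0 0 255"

```text
time_s: 28.9
tool_pos: [0.5393, 0.2072, 0.0531]
tool_rot: [180.0, -0.0, 141.5]
force: [-1.4, -1.0, 2.8]
grip_width: 0.0005
grasp_force: 1.6
```

arm_command --series "0 0 0.8 0 255;0 0 0.7 0 255;0 0 0 0 255;0 1 0 0 255;0 1 0 0 255;0 1 0 0 255;0 1 0 0 255;0 0 0 0 255"

```text
time_s: 29.57
tool_pos: [0.5395, 0.2074, 0.0511]
tool_rot: [-179.6, -0.1, 141.5]
force: [-8.4, -5.9, 11.3]
grip_width: 0.0005
grasp_force: 5.5
```

arm_command --series "0 1 0 0 255;0 1 0 0 255;0 0 0 0 255;0 0 0 0 255"

```text
time_s: 29.9
tool_pos: [0.5396, 0.2075, 0.0507]
tool_rot: [-179.4, -0.2, 141.4]
force: [-9.9, -7.8, 11.7]
grip_width: 0.0005
grasp_force: 6.4
```

The drag rose to 12.5 N at once with almost no travel, so the jaw is still tight. I'll retreat and hand in.

arm_command --series "0 -3 0 0 255;0 -3 -2 0 255;0 0 -10 0 255;0 0 -25 0 255;0 0 -30 0 255;0 0 -30 0 255;0 0 0 0 255;0 0 0 0 255;0 0 0 0 255;0 0 0 0 255"

```text
time_s: 30.73
tool_pos: [0.5384, 0.2071, 0.1471]
tool_rot: [-179.9, -0.0, 141.6]
force: [-0.5, 0.1, -0.4]
grip_width: 0.0007
grasp_force: 0.0
```

```bash
python3 - <<'E'
from h import *
o=telemetry.get_obs();print(o["tool_pos"],o["force"]);print(env.sign_off())
E
```

```text
[0.53841898 0.20708585 0.14711858] [-0.51383574  0.09047719 -0.3694399 ]
the job is handed in; nothing more can be done
None
```

I closed the jaw snug on the nut, turned the nut to what reads as its stop (push risen to about 7 N, nut mark no longer moving), and left the wrench on it with the jaw checked tight; the job is handed in at about 31 s, and sign-off returned no verdict.

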